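Clear a solder-choked desoldering pump barrel

TASK

The stripped desoldering-pump barrel, nipped at a slant in the tilting vise, is choked by a plug of solder. Take the black-handled cleaning rod out of the tool block, push it down through the barrel from the upper mouth until the plug drops out of the lower end into the waste tin, then stand the rod back in the hole it came from. The barrel was nipped in the jaws by eye and is thin, so feel for its mouth with the rod and never ram it; leave the tin and the other things on the bench where they are.

Things in the scene. Friction and masses are not known exactly. Their poses are not given: they have to be found in the camera images.
- rod_grip (a point): Centre of the cleaning rod's handle (round black plastic, 20 to 22 mm thick, 80 mm long) on a plain steel shank 14 mm thick, 94 mm long, flat-ended with a 2 mm chamfer; 170 g. z runs up the rod from tip to handle; this point lies 134 mm above the tip, 40 mm above the handle's lower shoulder. Stands tip down, loosely, in a hole of the block, leaning up to 9 degrees
- rod_tip (a point): the end of the rod's shank, on its axis (z axis as above)
- block_top (a point): Middle of the top of the fixed wooden tool block, 50 (x) x 176 (y) x 60 mm high. Three round holes, 20 mm wide and 50 mm deep, lie at y = -60, 0 and +60 mm from this point. One holds the cleaning rod, the others a stubby grey screwdriver (176 mm long, handle 28 mm thick) and a wooden brush (155 mm, bristles up); which stands where changes
- jaws: Jaws of the fixed tilting vise; origin midway between them, z slants up 35 degrees from vertical, to the robot's side. They nip the pump barrel, whose bore always passes through the origin; but it was nipped by eye: tipped up to 7 degrees either way from z about the y axis (towards +x or -x), its upper mouth 40 to 60 mm up from the origin. The thin barrel is spoilt if the rod presses it with over 80 N
- plug_centre (a point): Centre of the dull grey solder plug, a rounded lump 16 mm thick and long, about 30 g, wedged between the jaws in the pump barrel: a plain aluminium tube, bore 18 mm, outside 24 mm, 100 mm long, open and square-edged at both ends. The plug takes about 5 to 15 N to push until it is nearly out of the lower end, where it comes loose and falls
- tin_floor (a point): middle of the inner floor of the square steel waste tin that stands on the bench under the barrel's lower end: 100 x 100 mm outside, walls 3 mm thick and 34 mm high, loose, 450 g. Its x axis points away from the vise, z up
- driver_centre (a point): point on the axis of the stubby screwdriver in the block, 100 mm above its tip
- brush_centre (a point): middle of the brush in the block, 80 mm above its lower end
- nozzle_centre (a point): middle of the pump's white conical nozzle, 24 mm thick, 48 mm high, standing on the bench beside the vise
- plunger_centre (a point): middle of the pump's plunger, 133 mm long along x, 17 mm thick, lying beside the vise
- spool_centre (a point): middle of a solder spool, 56 mm thick, 44 mm high, standing
- flux_centre (a point): middle of a small amber flux jar, 44 mm thick, 45 mm high
- meter_centre (a point): middle of a multimeter lying flat, 150 (x) x 75 (y) x 38 mm
- cutters_centre (a point): middle of a pair of side cutters lying flat, about 125 (x) x 45 (y) x 11 mm
Things that resemble listed ones, but are neither listed nor needed, are in the scene too. What is shaped like the part that bears rod_grip but pink or yellow is not meant.

How it is judged (in metres and radians):
On the way, in this order (a step that is already met when the one before it is completed fails the run):
1. the rod's tip is down inside the barrel, 25 mm or less above the middle of the jaws (z of rod_tip in the frame of jaws below 0.025 m and x of rod_tip in the frame of jaws between -0.011 and 0.011 m and y of rod_tip in the frame of jaws between -0.011 and 0.011 m).
2. with the rod's tip at least 15 mm below the middle of the jaws, in the barrel, the plug lies in the waste tin (z of rod_tip in the frame of jaws below -0.015 m and x of rod_tip in the frame of jaws between -0.011 and 0.011 m and y of rod_tip in the frame of jaws between -0.011 and 0.011 m and x of plug_centre in the frame of tin_floor between -0.047 and 0.047 m and y of plug_centre in the frame of tin_floor between -0.047 and 0.047 m and z of plug_centre in the frame of tin_floor between 0 and 0.03 m), for 0.1 s.
At the end, for the whole second after the job is handed in: The plug lies at rest in the waste tin (centre within the walls and under 30 mm above its floor); the rod stands at rest and upright (within 11 degrees) in the hole it came from, tip within 14 mm of where it was (x of plug_centre in the frame of tin_floor between -0.047 and 0.047 m and y of plug_centre in the frame of tin_floor between -0.047 and 0.047 m and z of plug_centre in the frame of tin_floor between 0 and 0.03 m and linear speed of each of plug, rod below 0.02 m/s and distance of rod_tip from where it was at the start of the episode below 0.014 m and angle between rod_tip's own z axis and vertical below 0.2 rad); the robot touches nothing.
It fails at once if the rod is pressed on the barrel or the jaws with over 80 N (contact force between rod and jaws above 80 N).
It fails at once if the waste tin is moved more than 20 mm (distance of tin_floor from where it was at the start of the episode above 0.02 m).
It fails at once if another thing on the bench is moved more than 25 mm (distance of any of driver_centre, brush_centre, nozzle_centre, plunger_centre, spool_centre, flux_centre, meter_centre, cutters_centre from where it was at the start of the episode above 0.025 m).
It also fails if it takes over 64 s, if anything falls off the work surface, if the arm or the gripper's body presses on something with over 40 N, if the wrist force passes 120 N, or if a joint passes its speed limit or range.

ROBOT

A 6-joint arm with a two-finger parallel gripper is mounted at the origin on the work surface. World frame = base frame: x ahead of the robot, y to its left, z up, the work surface at z = 0. Lengths are in m, angles in degrees, forces in N, time in s.
With the tool pointing down it reaches from about 0.25 to 0.775 m from the base axis. Payload 4 kg.
Tool frame: the origin (TCP) lies at the very end of the fingers, on their centre line; the grasp point (between the pads) lies 19 mm behind it; z points along the fingers, y is the line along which they close (so a half turn about z gives the same grasp; the last joint's range is limited). The gripper opens to 85 mm and grips with 20 to 120 N. Pads are 22 mm wide; open, the fingers measure 114 mm over their backs; the gripper's body (76 mm by 85 mm) begins 54 mm behind the grasp point. The pads swing forward as they close: fully open they stand 13 mm farther back than shut.
Start: joints at [-81.652, 4.996, 78.535, -0, 96.463, -5.907], TCP at [0.135, -0.533, 0.231] pointing down, gripper open.
Joint ranges: [-177.83, 177.83], [-43.37, 116.18], [15.69, 146.23], [-61.86, 241.86], [9.47, 152.12], [-147.06, 147.06]. Speed limits (degrees/s): [159.86, 159.86, 180, 180, 180, 180].

INTERFACE

Orientations are given as a 3x3 rotation matrix whose columns are the frame's x, y, z axes.
In Python, from workcell import r gives the robot as it stands.
- The arm moves only by the tool jog_arm, never from a script. Its argument "motion" is a list of rows, each a list of 5 numbers: the shift along the tool's x, y, z in m, then the turn about the tool's z in rad, then the finger opening in m, from 0 to 0.0854. A call has 1 to 12 rows; each row is the pose to reach, as a shift and turn from the pose commanded when the call began, along the tool's axes at that moment; what a row does not reach only later rows make up. A row lasts 1/10 s, in which the tool goes at most 50 mm and 8.59 degrees, less where a joint would pass 70% of its speed; a pose out of reach is approached as far as the arm can. A call with a gripper value outside its range is refused whole. The fingers move at their own pace and stop on an object; the grip force is fixed at half the most. Time passes only in rows, so rows that repeat a pose let the fingers close. It gives the time, the measured TCP pose, the force, the opening and the grip force at its end, in the units of the state.
- r.get_state(): the state, without advancing time (a new reading comes with each control period).
- r.read_camera(name): name is "side" or "top" or "wrist"; returns (picture, depth): 420x560x3 uint8, blue, green, red; 420x560 float32, m along the optical axis (not along the pixel's ray), 0 where there is no reading.
- r.camera_params(name): a dict with "fx", "fy", "cx", "cy" (pixels), "cam_to_world" (4x4, takes a point from camera to world coordinates). Camera axes: x right, y up, looking along -z (the intrinsics and any distortion apply to the point x, -y, -z); pixel columns grow to the right and rows downward; lengths in m; the calibration is good to about 2 mm. A picture is of the moment at which its call begins: read the wrist's pose just before it. camera_params takes no time and is no camera call; for the wrist camera it gives the pose at the moment of the call.
- r.job_done(): hands the job in; it is judged then, once.
The state is a dict: "clock": time; "joint_pos": joint angles; "joint_vel": joint speeds; "effort": joint torques, N m; "ee_pos": TCP position; "ee_rot": TCP orientation; "force": force on the tool from outside, world axes, zero at the start; "wrist_torque": the same for the moment, N m; "finger_gap": finger opening in m; "grip_force": force on a finger pad.
Only numpy, scipy, OpenCV 4.12 (cv2) and the standard library are available. Lean on these libraries where they do the work, as an engineer would, in place of code of your own. Each camera call takes 0.05 s, during which the arm holds its last target. There are 200 camera calls.

## Working session

There is one attempt and no reset: what is moved stays moved. The work goes in short steps, Python scripts to look and compute and a tool call to move; the robot and the scene stay as the last step left them, time stands still between calls to the robot, and variables do not carry over. Pictures are saved under pics/ and viewed, at most 13 in all, crops included, and the job is handed in when it is done.

Besides the shell and the picture viewer there is one more tool, called in YAML: its name, and indented under it one key for each argument. jog_arm: Moves the arm, as the interface text tells. Its arguments: {"type":"object","properties":{"motion":{"type":"array"}},"required":["motion"]}

```bash
ls; mkdir -p pics; python3 - <<'E'
from workcell import r
import cv2,numpy as np
for n in("side","top"):
    p,d=r.read_camera(n); cv2.imwrite(f"pics/{n}0.png",p); np.save(f"{n}_d.npy",d); np.save(f"{n}_p.npy",p)
    k=r.camera_params(n); print(n,{a:np.round(b,3).tolist() for a,b in k.items()})
print(r.get_state())
E
```

```text
pics
side {'fx': 457.316, 'fy': 457.316, 'cx': 273.253, 'cy': 211.131, 'cam_to_world': [[-0.993, 0.082, -0.081, 0.419], [-0.113, -0.558, 0.822, 1.015], [0.022, 0.826, 0.564, 0.782], [0.0, 0.0, 0.0, 1.0]]}
top {'fx': 477.653, 'fy': 477.653, 'cx': 280.011, 'cy': 199.494, 'cam_to_world': [[-0.007, 0.999, -0.044, 0.435], [-1.0, -0.007, -0.004, 0.03], [-0.005, 0.044, 0.999, 1.2], [0.0, 0.0, 0.0, 1.0]]}
{'clock': 0.1, 'joint_pos': array([-8.16502890e+01,  5.03865405e+00,  7.86172126e+01,  4.33579936e-04,
        9.64614657e+01, -5.90731020e+00]), 'joint_vel': array([-0.05685774, -0.11790526, -0.24858148, -0.04323424, -0.01554534,
        0.05122247]), 'effort': array([ 2.84919028e-03, -3.53013396e+01, -3.14218104e+01, -2.58873609e-05,
        7.93308980e-03,  7.98871326e-06]), 'ee_pos': array([ 0.13538206, -0.53262242,  0.23021012]), 'ee_rot': array([[ 9.69200562e-01,  2.46272587e-01, -2.89935973e-04],
       [ 2.46272660e-01, -9.69198466e-01,  2.02721949e-03],
       [ 2.18243086e-04, -2.03618557e-03, -9.99997903e-01]]), 'force': array([0.29251519, 0.76793787, 0.37197061]), 'wrist_torque': array([0.02484969, 0.01632035, 0.0163443 ]), 'grip_force': 0.0, 'finger_gap': 0.08532503089589231}
```

View pics/side0.png

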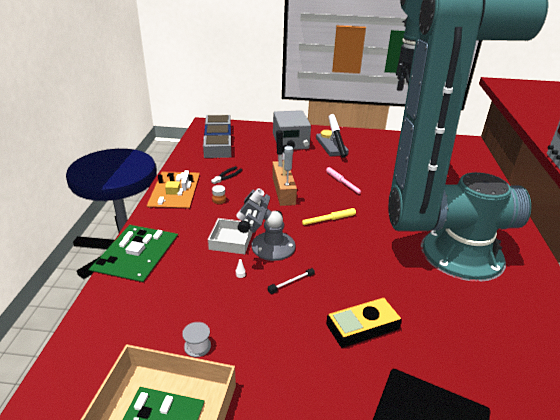

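View pics/top0.png

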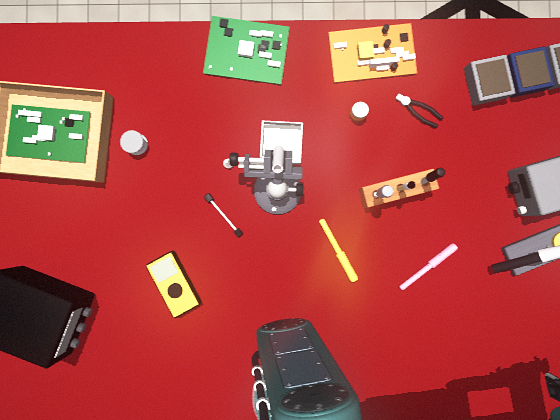

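The overview shows the vise near top (280,170) and side (260,215). The tin is at top (282,140), and the block is at top (400,188) and side (285,180). The yellow and pink rods lying on the bench are decoys. I'll enlarge the block and the vise.

```bash
python3 - <<'E'
import cv2,numpy as np
t=np.load("top_p.npy");s=np.load("side_p.npy")
f=lambda im,u,v,w,h:cv2.resize(im[v:v+h,u:u+w],(400,300),interpolation=cv2.INTER_CUBIC)
cv2.imwrite("pics/c1.png",np.vstack([np.hstack([f(t,350,150,100,75),f(t,220,115,100,75+0)]),np.hstack([f(s,240,135,100,75),f(s,200,180,100,75)])]))
E
```

```text
(no output)
```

View pics/c1.png

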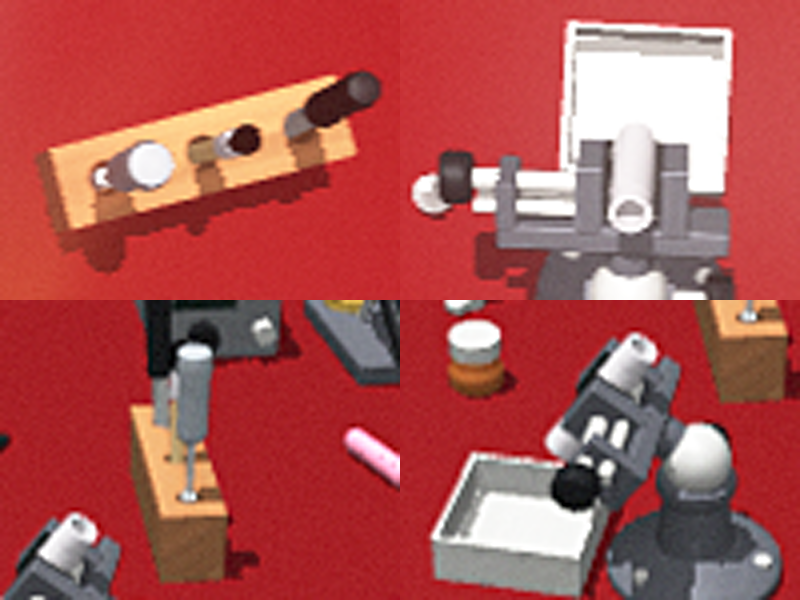

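The crops show three tools in the block:
- **Left, top view (385,190):** grey-handled screwdriver.
- **Middle, top view (407,186):** wooden brush with dark bristles up.
- **Right, top view (435,174):** round black handle on a steel shank. This is the cleaning rod, leaning away from the other two.

The barrel's mouth is at top (277,168) and side (260,191), and it leans towards the robot.

Next I'll measure the rod and barrel from depth.

```bash
cat > h.py <<'E'
import numpy as np,cv2
from scipy.optimize import least_squares
from workcell import r
def cloud(k,d):
    v,u=np.mgrid[:d.shape[0],:d.shape[1]]
    P=np.stack([(u-k["cx"])/k["fx"]*d,-(v-k["cy"])/k["fy"]*d,-d],-1)
    T=np.array(k["cam_to_world"]);return P@T[:3,:3].T+T[:3,3]
def proj(k,P):
    T=np.array(k["cam_to_world"]);c=(np.atleast_2d(P)-T[:3,3])@T[:3,:3]
    return np.c_[k["cx"]+k["fx"]*c[:,0]/-c[:,2],k["cy"]-k["fy"]*c[:,1]/-c[:,2]]
def cyl(P,R,a0,c0):
    # axis through (c0+offsets in x,y) at z=c0z, direction (ax,ay,1)
    def f(q):
        d=np.array([q[2],q[3],1]);d/=np.linalg.norm(d)
        w=P-[q[0],q[1],c0[2]];return np.linalg.norm(np.cross(w,d),axis=1)-R
    s=least_squares(f,[c0[0],c0[1],a0[0]/a0[2],a0[1]/a0[2]],loss="soft_l1",f_scale=.0015)
    d=np.array([s.x[2],s.x[3],1]);d/=np.linalg.norm(d);return np.array([s.x[0],s.x[1],c0[2]]),d,np.median(abs(f(s.x)))
E
cat > m.py <<'E'
from h import *
np.set_printoptions(precision=4,suppress=True)
C={n:(np.load(n+"_p.npy").astype(int),cloud(r.camera_params(n),np.load(n+"_d.npy"))) for n in("top","side")}
p,P=C["top"]
print("mouth",P[164:173,273:282,2].round(3)); print(P[168,277])
print("block top",P[150:215,350:445][P[150:215,350:445][...,2]>.05].shape)
hsv=cv2.cvtColor(p.astype(np.uint8),cv2.COLOR_BGR2HSV)
for n,(p,P) in C.items():
    mx=p.max(-1)
    # rod handle: dark, near block
    m=(mx<75)&(P[...,2]>.09)&(P[...,2]<.30)&(abs(P[...,0]-.45)<.12)&(P[...,1]<-.2)&(P[...,1]>-.40)
    print(n,"dark",m.sum(),np.argwhere(m).min(0),np.argwhere(m).max(0),P[m].min(0),P[m].max(0))
    w=(np.ptp(p,axis=-1)<30)&(mx>100)&(abs(P[...,0]-.48)<.1)&(abs(P[...,1]-.03)<.025)&(P[...,2]>.08)
    print(n,"barrel",w.sum(),P[w].min(0),P[w].max(0))
    h=cv2.cvtColor(p.astype(np.uint8),cv2.COLOR_BGR2HSV)
    b=(h[...,0]>8)&(h[...,0]<22)&(h[...,1]>80)&(P[...,2]>.052)&(P[...,2]<.068)&(P[...,1]<-.1)&(P[...,1]>-.45)&(abs(P[...,0]-.45)<.15)
    q=P[b]; rc=cv2.minAreaRect((q[:,:2]*1000).astype(np.float32)); print(n,"block",rc,np.median(q[:,2]))
    np.savez(n+"_m.npz",dark=P[m],bar=P[w])
E
python3 m.py
```

```text
mouth [[0.16  0.171 0.176 0.175 0.176 0.179 0.177 0.174 0.177]
 [0.17  0.175 0.175 0.142 0.142 0.139 0.138 0.178 0.174]
 [0.175 0.173 0.149 0.145 0.143 0.143 0.141 0.145 0.174]
 [0.171 0.158 0.153 0.148 0.147 0.147 0.147 1.2   0.152]
 [0.167 0.159 0.158 0.151 0.153 0.151 0.154 0.151 0.159]
 [0.168 0.164 0.16  0.156 0.153 0.156 0.159 0.162 0.166]
 [0.169 0.172 0.163 0.162 0.157 0.158 0.157 0.164 0.172]
 [0.129 0.167 0.164 0.162 0.161 0.16  0.165 0.167 0.167]
 [0.134 0.13  0.167 0.164 0.166 0.169 0.166 0.164 0.132]]
[0.5509 0.0407 0.1526]
block top (1608, 3)
top dark 141 [168 407] [187 443] [ 0.5062 -0.3142  0.105 ] [ 0.5454 -0.2446  0.1851]
top barrel 801 [0.435 0.005 0.08 ] [0.5799 0.0546 1.2001]
top block ((512.2789916992188, -253.34852600097656), (49.294715881347656, 177.10354614257812), 14.317826271057129) 0.06012587987033946
side dark 153 [130 276] [154 285] [ 0.5127 -0.3144  0.1014] [ 0.5471 -0.2428  0.1819]
side barrel 276 [0.4904 0.0051 0.087 ] [0.5798 0.055  0.1763]
side block ((512.5615234375, -249.1707000732422), (49.82523727416992, 182.15591430664062), 14.256705284118652) 0.058278766378907665
```

```bash
cat > m2.py <<'E'
from h import *
np.set_printoptions(precision=4,suppress=True)
c,s=np.cos(np.radians(14.3)),np.sin(np.radians(14.3)); hole=np.array([.512,-.252])-.06*np.array([-s,c]); print("hole",hole)
D=[];B=[]
for n in("top","side"):
    z=np.load(n+"_m.npz"); q=z["dark"]; q=q[(np.hypot(*(q[:,:2]-hole).T)<.05)&(q[:,1]<-.28)]
    print(n,"handle",cyl(q,.0105,[0,0,1],[*hole,.13]),len(q),q.min(0),q.max(0)); D.append(q)
    b=z["bar"]; b=b[(b[:,2]<.19)&(b[:,2]>.12)&(b[:,0]>.52)&(b[:,0]<.60)]
    B.append(b); print(n,"bar",cyl(b,.012,[-.57,0,.82],[.56,.035,.15]),len(b),b.min(0),b.max(0))
print("both",cyl(np.vstack(D),.0105,[0,0,1],[*hole,.13]))
c0,d,e=cyl(np.vstack(B),.012,[-.57,0,.82],[.56,.035,.15]); print("both",c0,d,e)
b=np.vstack(B); w=b-c0; t=w@d; rad=np.linalg.norm(w-t[:,None]*d,axis=1); ok=abs(rad-.0115)<.002
print(ok.sum(),np.percentile(t[ok],[0,1,2,50,98,99,100]))
E
python3 m2.py
```

```text
hole [ 0.5268 -0.3101]
top handle (array([ 0.5345, -0.3113,  0.13  ]), array([0.0711, 0.007 , 0.9974]), np.float64(0.0003387932423558823)) 103 [ 0.5228 -0.3142  0.105 ] [ 0.5454 -0.2998  0.1851]
top bar (array([0.5571, 0.0302, 0.15  ]), array([0.5109, 0.0799, 0.8559]), np.float64(0.005473955913692399)) 464 [0.527  0.005  0.1215] [0.5799 0.0546 0.1786]
side handle (array([ 0.5341, -0.309 ,  0.13  ]), array([0.089, 0.012, 0.996]), np.float64(0.0015766091028713387)) 144 [ 0.5252 -0.3144  0.1014] [ 0.5471 -0.2924  0.1819]
side bar (array([0.5528, 0.0377, 0.15  ]), array([0.5533, 0.2339, 0.7995]), np.float64(0.0030230300165030068)) 182 [0.5314 0.0051 0.1255] [0.5798 0.055  0.1763]
both (array([ 0.5347, -0.3102,  0.13  ]), array([0.0767, 0.0079, 0.997 ]), np.float64(0.0010563920119366927))
both [0.5567 0.0339 0.15  ] [0.3897 0.4439 0.8069] 0.004436380725767768
161 [-0.0426 -0.0403 -0.0391 -0.0017  0.0256  0.0259  0.0275]
```

```bash
cat > m3.py <<'E'
from h import *
np.set_printoptions(precision=4,suppress=True)
B=[]
for n in("top","side"):
    k=r.camera_params(n);p=np.load(n+"_p.npy").astype(int);P=cloud(k,np.load(n+"_d.npy"))
    if n=="top": print(p[140:176:3,264:294:2].max(-1)); print(P[140:176:3,264:294:2,2].round(3))
    m=(p.max(-1)>130)&(np.ptp(p,axis=-1)<30)&(abs(P[...,1]-.038)<.016)&(P[...,2]>.125)&(P[...,2]<.185)&(abs(P[...,0]-.565)<.05)
    q=P[m]; print(n,len(q),q.min(0),q.max(0),cyl(q,.012,[-.57,0,.82],[.56,.035,.15])); B.append(q)
b=np.vstack(B);c0,d,e=cyl(b,.012,[-.57,0,.82],[.56,.035,.15])
for i in range(3):
    w=b-c0;t=w@d;rad=np.linalg.norm(w-t[:,None]*d,axis=1);ok=abs(rad-.012)<.003
    c0,d,e=cyl(b[ok],.012,d,c0)
print(c0,d,e,ok.sum(),np.percentile(t[ok],[0,2,50,98,100]),"tilt",np.degrees(np.arctan2(-d[0],d[2])))
E
python3 m3.py
```

```text
[[255 255 255 255 255 255 255 255 255 255 255 255 255 255 255]
 [255 255 255 255 255 255 255 255 255 255 255 255 255 255 255]
 [255 255 255 255 255 255 247 247 241 255 255 255 255 255 255]
 [255 249 255 255 255 242 245 247 243 223 255 255 255 255 255]
 [243 137 142 130 119 242 246 245 241 226  94 128 140 141 235]
 [159 141 139 121  81 241 247 246 239 215  90 133 138 137 235]
 [132 134 139 120  88 244 247 245 237 205  90 196 191 194 242]
 [142 146 145 119 137 243 247 247 238 193  85 149 147 148 255]
 [141 144 147 119 146 251 255 255 239 181  88 149 146 145 130]
 [142 143 143 120 241 170 168 175 166 255  87 147 142 149 107]
 [153 140 141 117 154 243 247 249 246 207  95 143 141 144 120]
 [135 125 131 150 165 142 129 137 110 115 191 140 143 145 163]]
[[ 0.007  0.004  0.003  0.003  0.002 -0.002  0.005 -0.001  0.004  0.003
   0.002  0.005  0.     0.001  0.005]
 [-0.     0.002  0.003  0.001  0.003 -0.     0.004  0.003  0.001  0.003
   0.004  0.004  0.004  0.002  0.002]
 [ 0.001  0.003  0.002  0.003  0.005  0.005  0.092  0.094  0.1    0.095
   0.     0.004  0.003  0.003  0.006]
 [ 0.006  0.0
[... 735 characters left out ...]
 0.145  0.147  0.142]
 [ 0.139  0.138  0.138  0.141  0.123  0.172  0.162  0.158  0.164  0.17
   0.125  0.141  0.139  0.139  0.141]
 [ 0.133  0.136  0.135  0.136  0.132  0.133  0.136  0.13   0.132  0.132
   0.133  0.138  0.135  0.136  0.134]]
top 255 [0.533  0.0229 0.125 ] [0.594  0.0524 0.1786] (array([0.5615, 0.0385, 0.15  ]), array([-0.5325,  0.0133,  0.8463]), np.float64(0.0013130292744315247))
side 111 [0.5418 0.0247 0.1309] [0.5778 0.054  0.1763] (array([0.561 , 0.0394, 0.15  ]), array([-0.4132,  0.1262,  0.9018]), np.float64(0.0017860285308223672))
[0.5617 0.0394 0.15  ] [-0.5377  0.0674  0.8404] 0.0008589805646808278 252 [-0.037  -0.033   0.0059  0.0262  0.0276] tilt 32.61062956855269
```

Rod at (0.535, -0.310), leaning about 4.5° towards +x. The barrel's mouth is about (0.548, 0.040, 0.172), tilted about 32°. Because the jog can't tilt the tool, I'll pivot the rod in the pads, using its hole as a fulcrum.

jog_arm:
  motion:
    - [0.04,-0.01,0,0.025,0.036]
    - [0.085,-0.022,0,0.05,0.036]
    - [0.13,-0.034,0,0.075,0.036]
    - [0.175,-0.046,0,0.1,0.036]
    - [0.22,-0.058,0,0.125,0.036]
    - [0.265,-0.07,0,0.15,0.036]
    - [0.31,-0.082,0,0.175,0.036]
    - [0.355,-0.094,0,0.2,0.036]
    - [0.4,-0.106,0,0.225,0.036]
    - [0.43,-0.114,0,0.249,0.036]
    - [0.444,-0.117,0,0.249,0.036]
    - [0.444,-0.117,0,0.249,0.036]

```text
clock: 1.3
ee_pos: [0.5377, -0.3094, 0.2302]
ee_rot: [[1.0, 0.003, -0.002], [0.003, -1.0, 0.001], [-0.002, -0.001, -1.0]]
force: [-0.2, -0.7, 0.6]
finger_gap: 0.0361
grip_force: 0.0
```

```bash
cat > look.py <<'E'
from h import *
import sys
np.set_printoptions(precision=4,suppress=True)
s=r.get_state();print(s["clock"],s["ee_pos"],s["ee_rot"].ravel().round(3),s["finger_gap"])
n=sys.argv[1];k=r.camera_params(n);p,d=r.read_camera(n);cv2.imwrite(f"pics/{sys.argv[2]}.png",p)
np.savez(sys.argv[2]+".npz",p=p,d=d,T=k["cam_to_world"])
print(n,k["fx"],k["cx"],k["cy"],np.round(k["cam_to_world"],3).tolist())
E
python3 look.py wrist w1
```

```text
1.3 [ 0.5377 -0.3094  0.2302] [ 1.     0.003 -0.002  0.003 -1.     0.001 -0.002 -0.001 -1.   ] 0.036118489015541475
wrist 337.56070748658533 285.3611287382492 200.98402790080831 [[0.003, 0.957, 0.292, 0.612], [-1.0, 0.003, -0.0, -0.311], [-0.001, -0.292, 0.957, 0.373], [0.0, 0.0, 0.0, 1.0]]
```

View pics/w1.png

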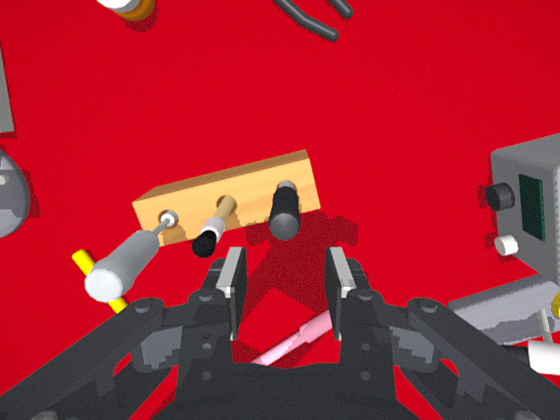

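The wrist view shows the black rod handle at (285,210), centred between the fingers. The brush tip is at (205,243), left of the finger. I'll check that clearance numerically.

```bash
python3 - <<'E'
from h import *
np.set_printoptions(precision=4,suppress=True)
z=np.load("w1.npz");k=dict(r.camera_params("wrist"));k["cam_to_world"]=z["T"];P=cloud(k,z["d"]);m=z["p"].max(-1)<75
q=P[225:258,188:225][m[225:258,188:225]];q=q[q[:,2]>.1];print("brush",q.min(0),q.max(0),np.median(q,0))
M=np.zeros_like(m);M[180:242,265:305]=1;q=P[m&M];q=q[(q[:,2]>.1)&(q[:,2]<.2)];print("handle",q.min(0),q.max(0),cyl(q,.0105,[0,0,1],[.535,-.31,.13]))
E
```

```text
brush [ 0.5055 -0.311   0.1422] [ 0.6117 -0.246   0.3735] [ 0.5155 -0.2553  0.1597]
handle [ 0.5354 -0.3202  0.1108] [ 0.5482 -0.3002  0.1829] (array([ 0.5342, -0.3106,  0.13  ]), array([0.0488, 0.011 , 0.9987]), np.float64(0.00024510754520834337))
```

jog_arm:
  motion:
    - [-0.001,0.001,0.03,0,0.036]
    - [-0.001,0.001,0.06,0,0.036]
    - [-0.001,0.001,0.08,0,0.036]
    - [-0.001,0.001,0.09,0,0.036]
    - [-0.001,0.001,0.09,0,0.036]
    - [-0.001,0.001,0.09,0,0.01]
    - [-0.001,0.001,0.09,0,0.01]
    - [-0.001,0.001,0.09,0,0.01]
    - [-0.001,0.001,0.09,0,0.01]
    - [-0.001,0.001,0.09,0,0.01]

```text
clock: 2.35
ee_pos: [0.5364, -0.3119, 0.1429]
ee_rot: [[1.0, -0.0, 0.002], [-0.0, -1.0, -0.002], [0.002, 0.002, -1.0]]
force: [-1.0, -0.6, 3.8]
finger_gap: 0.0186
grip_force: 59.0
```

jog_arm:
  motion:
    - [0,0,-0.01,0,0.01]
    - [0,0,-0.02,0,0.01]
    - [0,0,-0.03,0,0.01]
    - [0,0,-0.038,0,0.01]
    - [0,0,-0.043,0,0.01]
    - [0,0,-0.043,0,0.01]
    - [0,0,-0.043,0,0.01]

```text
clock: 3.05
ee_pos: [0.5359, -0.3112, 0.1841]
ee_rot: [[1.0, -0.0, -0.0], [-0.0, -1.0, 0.0], [-0.0, -0.0, -1.0]]
force: [-0.9, 0.6, -2.5]
finger_gap: 0.0192
grip_force: 58.8
```

```bash
cat > rod.py <<'E'
from h import *
import sys
np.set_printoptions(precision=4,suppress=True)
s=r.get_state();e=s["ee_pos"];g=e-.019*s["ee_rot"][:,2]*1
print("clock",s["clock"],"ee",e,"f",s["force"],"gap",s["finger_gap"])
for n in sys.argv[1:]:
    k=r.camera_params(n);p,d=r.read_camera(n);P=cloud(k,d);p=p.astype(int)
    # shank: grey points below grasp, within 5 cm sideways in y
    mid=(np.ptp(p,axis=-1)<45)&(d>0)&(abs(P[...,1]-g[1])<.015)&(abs(P[...,0]-g[0]-.03)<.11)&(P[...,2]<g[2]-.045)&(P[...,2]>g[2]-.16)&(P[...,2]>.055)
    v=np.argwhere(mid)
    q=P[mid]
    if len(q)<10: print(n,"few",len(q));continue
    t=(g-q.mean(0));t/=np.linalg.norm(t)
    c,dr,er=cyl(q,.007,t,q.mean(0))
    L=(q-c)@dr
    print(n,len(q),"c",c,"dir",dr,"err",er,"tilt(-x)",np.degrees(np.arctan2(-dr[0],dr[2])),"tip",c+dr*np.percentile(L,1),"at grip z:",c+dr*(g[2]-c[2])/dr[2],"grasp",g)
E
python3 rod.py top side wrist
```

```text
clock 3.05 ee [ 0.5359 -0.3112  0.1841] f [-0.9485  0.5903 -2.5175] gap 0.01922021233985982
top 70 c [ 0.5245 -0.3012  0.1   ] dir [0.0717 0.0288 0.997 ] err 0.0012594623567306557 tilt(-x) -4.1149635501827895 tip [ 0.5214 -0.3025  0.0561] at grip z: [ 0.5319 -0.2983  0.2031] grasp [ 0.5359 -0.3112  0.2031]
side 121 c [ 0.5325 -0.3046  0.1134] dir [-0.0025 -0.0998  0.995 ] err 0.002076018855661486 tilt(-x) 0.14675132839255345 tip [ 0.5326 -0.2992  0.0601] at grip z: [ 0.5323 -0.3136  0.2031] grasp [ 0.5359 -0.3112  0.2031]
wrist 686 c [ 0.5397 -0.3121  0.1168] dir [-0.0381 -0.0073  0.9992] err 0.0015595505909961737 tilt(-x) 2.1835247177911943 tip [ 0.542  -0.3117  0.0579] at grip z: [ 0.5364 -0.3127  0.2031] grasp [ 0.5359 -0.3112  0.2031]
```

jog_arm:
  motion:
    - [-0.01,0,0,0,0.01]
    - [-0.02,0,0,0,0.01]
    - [-0.03,0,0.001,0,0.01]
    - [-0.04,0,0.002,0,0.01]
    - [-0.05,0,0.004,0,0.01]
    - [-0.06,0,0.007,0,0.01]
    - [-0.07,0,0.01,0,0.01]
    - [-0.08,0,0.013,0,0.01]
    - [-0.088,0,0.015,0,0.01]
    - [-0.094,0,0.017,0,0.01]
    - [-0.094,0,0.017,0,0.01]

```text
clock: 4.3
ee_pos: [0.4408, -0.3114, 0.167]
ee_rot: [[1.0, -0.001, -0.001], [-0.001, -1.0, 0.0], [-0.001, -0.0, -1.0]]
force: [2.0, 1.4, -1.9]
finger_gap: 0.0193
grip_force: 59.1
```

```bash
python3 rod.py side wrist;python3 look.py side s2
```

```text
clock 4.3 ee [ 0.4408 -0.3114  0.167 ] f [ 1.9787  1.3996 -1.8517] gap 0.019314351865401955
side 47 c [ 0.495  -0.3094  0.1113] dir [-0.616   0.0049  0.7877] err 0.0013688488730647886 tilt(-x) 38.02698241326618 tip [ 0.5361 -0.3097  0.0587] at grip z: [ 0.4366 -0.3089  0.186 ] grasp [ 0.4409 -0.3114  0.186 ]
wrist 1885 c [ 0.4968 -0.3127  0.1058] dir [-0.5246 -0.0049  0.8513] err 0.000206791349819508 tilt(-x) 31.642752467909702 tip [ 0.5243 -0.3124  0.0611] at grip z: [ 0.4473 -0.3131  0.186 ] grasp [ 0.4409 -0.3114  0.186 ]
4.4 [ 0.4415 -0.3115  0.1674] [ 1.    -0.    -0.001 -0.    -1.    -0.    -0.001  0.    -1.   ] 0.019182591174330455
side 457.3156457786275 273.2526766783019 211.13050145242107 [[-0.993, 0.082, -0.081, 0.419], [-0.113, -0.558, 0.822, 1.015], [0.022, 0.826, 0.564, 0.782], [0.0, 0.0, 0.0, 1.0]]
```

```bash
python3 - <<'E'
import cv2,numpy as np
a=np.load("s2.npz")["p"]; cv2.imwrite("pics/s2c.png",cv2.resize(a[60:240,180:420],(800,600),interpolation=cv2.INTER_CUBIC))
E
```

```text
(no output)
```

View pics/s2c.png

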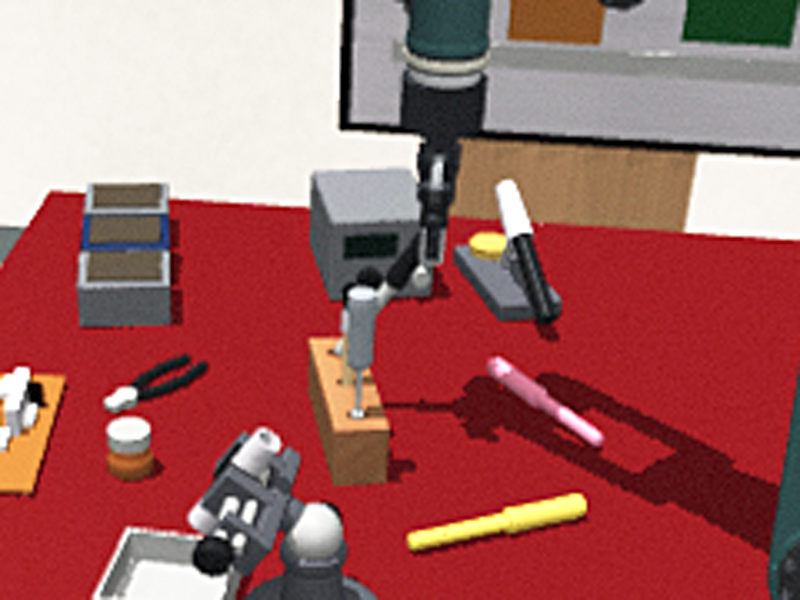

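The rod has pivoted to a slant, with its handle towards the robot and its tip still at the hole. Next I'll lift it and carry it over the barrel.

jog_arm:
  motion:
    - [0,0,-0.03,0,0.01]
    - [0,0,-0.07,0,0.01]
    - [0,0,-0.11,0,0.01]
    - [0,0,-0.15,0,0.01]
    - [0,-0.03,-0.17,0,0.01]
    - [0,-0.07,-0.17,0,0.01]
    - [0,-0.11,-0.17,0,0.01]
    - [0,-0.15,-0.17,0,0.01]
    - [0,-0.19,-0.17,0,0.01]
    - [0,-0.23,-0.17,0,0.01]
    - [0,-0.25,-0.17,0,0.01]
    - [0,-0.26,-0.17,0,0.01]

```text
clock: 5.65
ee_pos: [0.4413, -0.0501, 0.3371]
ee_rot: [[1.0, 0.002, -0.002], [0.002, -1.0, -0.001], [-0.002, 0.001, -1.0]]
force: [0.4, -0.4, -2.1]
finger_gap: 0.0192
grip_force: 59.3
```

jog_arm:
  motion:
    - [0,-0.03,0,0,0.01]
    - [0,-0.06,0,0,0.01]
    - [0,-0.08,0.005,0,0.01]
    - [0,-0.09,0.01,0,0.01]
    - [0,-0.09,0.01,0,0.01]
    - [0,-0.09,0.01,0,0.01]

```text
clock: 6.25
ee_pos: [0.442, 0.0377, 0.3268]
ee_rot: [[1.0, -0.001, -0.001], [-0.001, -1.0, -0.001], [-0.001, 0.001, -1.0]]
force: [-1.4, -0.8, -1.7]
finger_gap: 0.0194
grip_force: 59.4
```

```bash
python3 look.py wrist w2; python3 look.py side s3
```

```text
6.25 [0.442  0.0377 0.3268] [ 1.    -0.001 -0.001 -0.001 -1.    -0.001 -0.001  0.001 -1.   ] 0.01938380208592172
wrist 337.56070748658533 285.3611287382492 200.98402790080831 [[-0.001, 0.957, 0.291, 0.516], [-1.0, -0.002, 0.001, 0.036], [0.001, -0.291, 0.957, 0.47], [0.0, 0.0, 0.0, 1.0]]
6.3 [0.4421 0.0375 0.3271] [ 1.    -0.002 -0.001 -0.002 -1.    -0.001 -0.001  0.001 -1.   ] 0.01900745796960444
side 457.3156457786275 273.2526766783019 211.13050145242107 [[-0.993, 0.082, -0.081, 0.419], [-0.113, -0.558, 0.822, 1.015], [0.022, 0.826, 0.564, 0.782], [0.0, 0.0, 0.0, 1.0]]
```

View pics/w2.png

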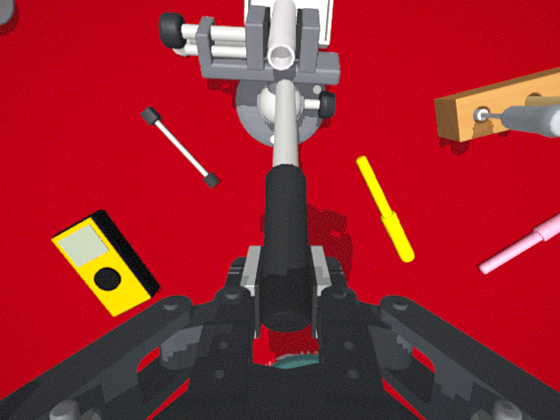

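The wrist view shows the rod pointing at the barrel, with its tip at (287,85) and the mouth at (282,55). I'll fit both axes from this one view.

```bash
cat > both.py <<'E'
from h import *
import sys
np.set_printoptions(precision=4,suppress=True)
z=np.load(sys.argv[1]+".npz");k=dict(r.camera_params("wrist"));k["cam_to_world"]=z["T"];P=cloud(k,z["d"]);p=z["p"].astype(int);ok=z["d"]>0
grey=(np.ptp(p,axis=-1)<45)&ok; mx=p.max(-1)
def box(u0,u1,v0,v1):
    M=np.zeros(ok.shape,bool);M[v0:v1,u0:u1]=1;return M
def fit(q,R,a,c,n=3):
    c,d,e=cyl(q,R,a,c)
    for i in range(n):
        w=q-c;t=w@d;o=abs(np.linalg.norm(w-t[:,None]*d,axis=1)-R)<.0025
        c,d,e=cyl(q[o],R,d,c)
    w=q-c;t=w@d;o=abs(np.linalg.norm(w-t[:,None]*d,axis=1)-R)<.0025
    return c,d,e,t[o],o.sum()
u0,u1,v0,v1=map(int,sys.argv[2:6])   # shank box
q=P[box(u0,u1,v0,v1)&grey&(mx>90)&(P[...,2]>.18)]
c,d,e,t,n=fit(q,.007,[-.54,0,.84],q.mean(0)); tip=c+d*np.percentile(t,.5)
print("shank",n,e,"dir",d,"tip",tip,"tilt",np.degrees(np.arctan2(-d[0],d[2])))
u0,u1,v0,v1=map(int,sys.argv[6:10])  # barrel box
q=P[box(u0,u1,v0,v1)&grey&(mx>170)&(P[...,2]>.05)&(P[...,2]<.19)]
c,b,e,t,n=fit(q,.012,[-.54,0,.84],np.array([.5617,.0394,.15])); m=c+b*np.percentile(t,99)
print("barrel",n,e,"dir",b,"mouth",m,"tilt",np.degrees(np.arctan2(-b[0],b[2])),"yaw",np.degrees(np.arctan2(b[1],-b[0])))
w=tip-m;a=w@b;print("tip above mouth along axis",a,"lateral",w-a*b)
E
python3 both.py w2 268 305 75 160 266 300 0 66
```

```text
shank 1719 0.0001984115084335946 dir [-0.5042 -0.0001  0.8636] tip [0.5225 0.036  0.2179] tilt 30.27910313650467
barrel 1221 0.0002911173630356645 dir [-0.5474  0.026   0.8365] mouth [0.5474 0.0394 0.1724] tilt 33.200951209258996 yaw 2.715527169420749
tip above mouth along axis 0.05156377209409082 lateral [ 0.0033 -0.0047  0.0023]
```

jog_arm:
  motion:
    - [0.004,-0.0015,0.007,0.01,0.01]
    - [0.009,-0.003,0.017,0.03,0.01]
    - [0.014,-0.005,0.027,0.04,0.01]
    - [0.018,-0.007,0.034,0.047,0.01]
    - [0.0195,-0.0075,0.037,0.047,0.01]
    - [0.0195,-0.0075,0.037,0.047,0.01]

```text
clock: 6.95
ee_pos: [0.4614, 0.0463, 0.2892]
ee_rot: [[0.999, -0.047, -0.002], [-0.047, -0.999, -0.0], [-0.002, 0.0, -1.0]]
force: [-0.2, 0.3, -1.2]
finger_gap: 0.0192
grip_force: 59.3
```

```bash
python3 look.py wrist w3; python3 both.py w3 268 305 65 160 255 310 0 62
```

```text
6.95 [0.4614 0.0463 0.2892] [ 0.999 -0.047 -0.002 -0.047 -0.999 -0.    -0.002  0.    -1.   ] 0.019213803349192662
wrist 337.56070748658533 285.3611287382492 200.98402790080831 [[-0.047, 0.955, 0.292, 0.535], [-0.999, -0.045, -0.014, 0.041], [0.0, -0.292, 0.956, 0.432], [0.0, 0.0, 0.0, 1.0]]
shank 1719 0.00020926777483401722 dir [-0.5027  0.0219  0.8642] tip [0.5419 0.0411 0.1799] tilt 30.189307786594764
barrel 1389 0.0002287163257813172 dir [-0.5411  0.0279  0.8405] mouth [0.5514 0.0393 0.1669] tilt 32.77246959450505 yaw 2.9507282336630016
tip above mouth along axis 0.016107214023362633 lateral [-0.0008  0.0014 -0.0006]
```

View pics/w3.png

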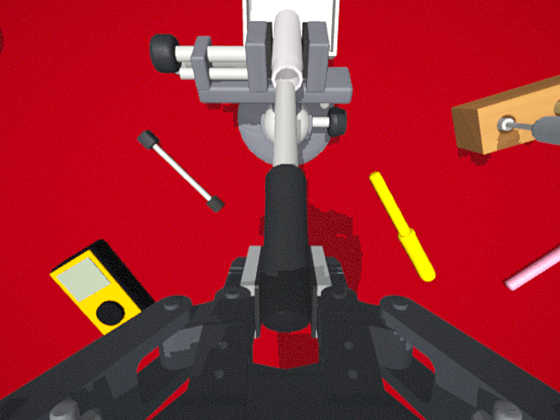

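The rod is lined up, with about 1.5 mm lateral offset. I'll slide it gently along the barrel axis.

jog_arm:
  motion:
    - [0.0025,0.0014,0.003,0,0.01]
    - [0.005,0.0014,0.0065,0,0.01]
    - [0.0075,0.0014,0.0105,0,0.01]
    - [0.01,0.0014,0.0145,0,0.01]
    - [0.0125,0.0014,0.0185,0,0.01]
    - [0.0125,0.0014,0.0185,0,0.01]

```text
clock: 7.6
ee_pos: [0.4739, 0.0441, 0.2707]
ee_rot: [[0.999, -0.047, -0.002], [-0.047, -0.999, -0.0], [-0.002, 0.0, -1.0]]
force: [-0.2, 0.9, -2.2]
finger_gap: 0.019
grip_force: 59.3
```

jog_arm:
  motion:
    - [0.0023,0,0.0045,0,0.01]
    - [0.0046,0,0.0089,0,0.01]
    - [0.0068,0,0.0135,0,0.01]
    - [0.009,0,0.018,0,0.01]
    - [0.009,0,0.018,0,0.01]

```text
clock: 8.1
ee_pos: [0.483, 0.0437, 0.2527]
ee_rot: [[0.999, -0.047, -0.001], [-0.047, -0.999, -0.0], [-0.001, 0.0, -1.0]]
force: [0.5, -0.2, -2.4]
finger_gap: 0.0192
grip_force: 59.3
```

jog_arm:
  motion:
    - [0.0021,0,0.0046,0,0.01]
    - [0.0043,0,0.0092,0,0.01]
    - [0.0065,0,0.0137,0,0.01]
    - [0.0086,0,0.0183,0,0.01]
    - [0.0086,0,0.0183,0,0.01]

```text
clock: 8.6
ee_pos: [0.4921, 0.0433, 0.2347]
ee_rot: [[0.999, -0.047, 0.001], [-0.047, -0.999, -0.0], [0.001, 0.0, -1.0]]
force: [1.3, 0.2, -0.5]
finger_gap: 0.0193
grip_force: 59.5
```

jog_arm:
  motion:
    - [0.0022,0,0.0034,0,0.01]
    - [0.0044,0,0.0067,0,0.01]
    - [0.0066,0,0.0101,0,0.01]
    - [0.0088,0,0.0135,0,0.01]
    - [0.0088,0,0.0135,0,0.01]

```text
clock: 9.1
ee_pos: [0.5007, 0.0429, 0.2209]
ee_rot: [[0.999, -0.047, -0.0], [-0.047, -0.999, -0.0], [-0.0, 0.0, -1.0]]
force: [2.1, -0.4, -1.0]
finger_gap: 0.0195
grip_force: 59.4
```

```bash
python3 look.py wrist w4; python3 both.py w4 260 310 100 165 255 310 30 100; python3 look.py side s4 >/dev/null; python3 - <<'E'
import cv2,numpy as np
a=np.load("w4.npz")["p"][0:330,130:430];b=np.load("s4.npz")["p"][130:270,200:340]
cv2.imwrite("pics/c4.png",np.hstack([cv2.resize(a,(390,429)),cv2.resize(b,(409,429),interpolation=cv2.INTER_CUBIC)]))
E
```

```text
9.1 [0.5007 0.0429 0.2209] [ 0.999 -0.047 -0.    -0.047 -0.999 -0.    -0.     0.    -1.   ] 0.019533692888513792
wrist 337.56070748658533 285.3611287382492 200.98402790080831 [[-0.047, 0.956, 0.29, 0.574], [-0.999, -0.045, -0.014, 0.038], [-0.0, -0.29, 0.957, 0.364], [0.0, 0.0, 0.0, 1.0]]
shank 349 0.0007479938433846006 dir [-0.2649  0.7807  0.566 ] tip [0.5537 0.0329 0.1852] tilt 25.080452999102345
barrel 1589 0.00022193198994254794 dir [-0.5356  0.0279  0.844 ] mouth [0.5646 0.0387 0.1467] tilt 32.401960213363004 yaw 2.977934450946868
tip above mouth along axis 0.03820046009742314 lateral [ 0.0096 -0.0069  0.0063]
```

View pics/c4.png

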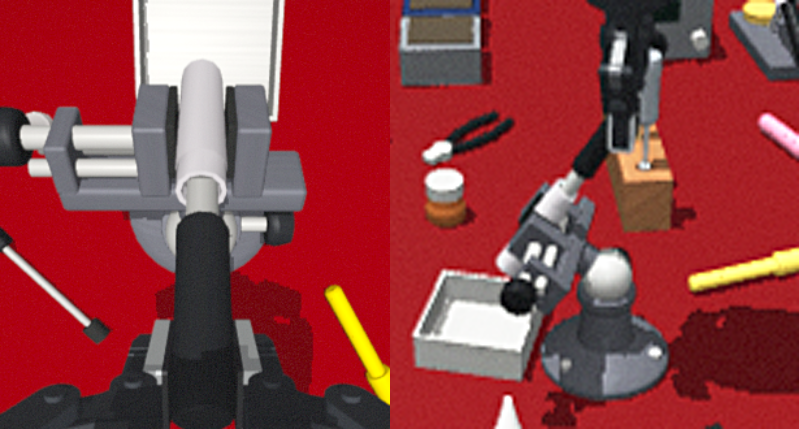

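The rod is well inside the barrel with the handle shoulder about 25 mm from the mouth (left crop, 200,215). I'll keep pushing.

jog_arm:
  motion:
    - [0.0022,0,0.0034,0,0.01]
    - [0.0044,0,0.0067,0,0.01]
    - [0.0066,0,0.0101,0,0.01]
    - [0.0066,0,0.0101,0,0.01]

```text
clock: 9.6
ee_pos: [0.5071, 0.0426, 0.211]
ee_rot: [[0.999, -0.047, -0.001], [-0.047, -0.999, -0.0], [-0.0, 0.0, -1.0]]
force: [1.1, -0.7, -0.8]
finger_gap: 0.0193
grip_force: 59.4
```

jog_arm:
  motion:
    - [0.002,0,0.0032,0,0.01]
    - [0.004,0,0.0062,0,0.01]
    - [0.0054,0,0.0083,0,0.01]
    - [0.0054,0,0.0083,0,0.01]
    - [0.0054,0,0.0083,0,0.01]

```text
clock: 10.1
ee_pos: [0.5124, 0.0423, 0.203]
ee_rot: [[0.999, -0.047, -0.0], [-0.047, -0.999, -0.0], [-0.0, 0.0, -1.0]]
force: [1.5, -0.2, -1.1]
finger_gap: 0.0187
grip_force: 59.3
```

```bash
python3 look.py wrist w5; python3 look.py side s5 >/dev/null; python3 - <<'E'
import cv2,numpy as np
a=np.load("w5.npz")["p"][0:330,130:430];b=np.load("s5.npz")["p"][170:270,200:300]
cv2.imwrite("pics/c5.png",np.hstack([cv2.resize(a,(390,429)),cv2.resize(b,(409,429),interpolation=cv2.INTER_CUBIC)]))
E
```

```text
10.1 [0.5124 0.0423 0.203 ] [ 0.999 -0.047 -0.    -0.047 -0.999 -0.    -0.     0.    -1.   ] 0.01872957498732742
wrist 337.56070748658533 285.3611287382492 200.98402790080831 [[-0.047, 0.956, 0.29, 0.586], [-0.999, -0.045, -0.014, 0.037], [-0.0, -0.29, 0.957, 0.346], [0.0, 0.0, 0.0, 1.0]]
```

View pics/c5.png

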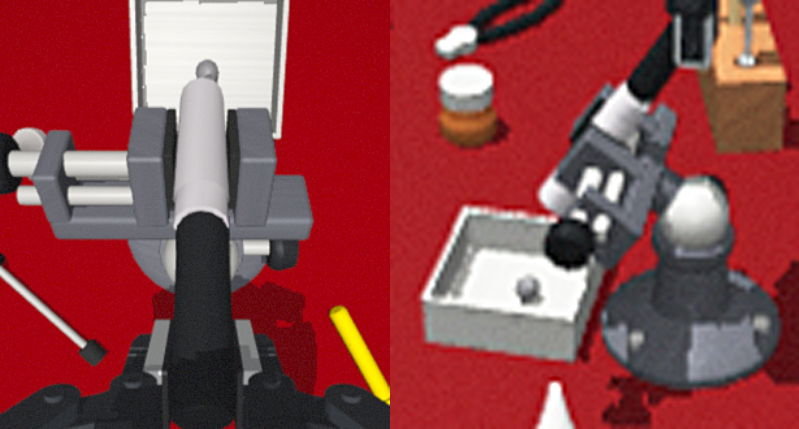

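The plug lies in the tin, at (528,288) in the right crop. I'll hold briefly, then withdraw along the axis.

jog_arm:
  motion:
    - [0,0,0,0,0.01]
    - [0,0,0,0,0.01]
    - [0,0,0,0,0.01]
    - [-0.0055,0,-0.0084,0,0.01]
    - [-0.0136,0,-0.021,0,0.01]
    - [-0.0218,0,-0.0336,0,0.01]
    - [-0.03,0,-0.0461,0,0.01]
    - [-0.0382,0,-0.0587,0,0.01]
    - [-0.0464,0,-0.0713,0,0.01]
    - [-0.0546,0,-0.0839,0,0.01]
    - [-0.0655,0,-0.1007,0,0.01]
    - [-0.0655,0,-0.1007,0,0.01]

```text
clock: 11.4
ee_pos: [0.4462, 0.0456, 0.3076]
ee_rot: [[0.999, -0.047, 0.004], [-0.047, -0.999, -0.0], [0.004, -0.0, -1.0]]
force: [0.3, 0.9, -1.5]
finger_gap: 0.0193
grip_force: 59.4
```

```bash
python3 look.py wrist w6; python3 both.py w6 265 308 70 160 255 310 0 70; python3 - <<'E'
from h import *
k=r.camera_params("side");p,d=r.read_camera("side");P=cloud(k,d)
m=(P[...,2]>.012)&(P[...,2]<.03)&(abs(P[...,0]-.63)<.045)&(abs(P[...,1]-.035)<.042)&(p.max(-1)<170)
print("plug?",m.sum(),np.median(P[m],0) if m.any() else 0)
E
```

```text
11.4 [0.4462 0.0456 0.3076] [ 0.999 -0.047  0.004 -0.047 -0.999 -0.     0.004 -0.    -1.   ] 0.019256172385788087
wrist 337.56070748658533 285.3611287382492 200.98402790080831 [[-0.047, 0.957, 0.286, 0.519], [-0.999, -0.045, -0.014, 0.041], [-0.0, -0.286, 0.958, 0.451], [0.0, 0.0, 0.0, 1.0]]
shank 1714 0.00019422866788861362 dir [-0.5089  0.0221  0.8606] tip [0.5273 0.0404 0.1989] tilt 30.59728057447486
barrel 1384 0.0002996956343099839 dir [-0.5474  0.0286  0.8364] mouth [0.5474 0.0395 0.1723] tilt 33.20197627688042 yaw 2.9896484386783087
tip above mouth along axis 0.033267814701161 lateral [-0.0019 -0.     -0.0012]
plug? 15 [0.60821326 0.04499037 0.01511128]
```

jog_arm:
  motion:
    - [0,0,-0.015,0,0.01]
    - [0,0,-0.028,0,0.01]
    - [0.002,0.04,-0.028,-0.01,0.01]
    - [0.004,0.08,-0.028,-0.02,0.01]
    - [0.006,0.12,-0.028,-0.03,0.01]
    - [0.008,0.17,-0.028,-0.04,0.01]
    - [0.01,0.22,-0.028,-0.047,0.01]
    - [0.0125,0.27,-0.028,-0.047,0.01]
    - [0.0145,0.31,-0.028,-0.047,0.01]
    - [0.016,0.34,-0.028,-0.047,0.01]
    - [0.016,0.355,-0.028,-0.047,0.01]
    - [0.016,0.355,-0.028,-0.047,0.01]

```text
clock: 12.7
ee_pos: [0.4458, -0.3114, 0.3309]
ee_rot: [[1.0, -0.003, -0.002], [-0.003, -1.0, 0.002], [-0.002, -0.002, -1.0]]
force: [-0.0, 1.0, -2.5]
finger_gap: 0.0192
grip_force: 59.5
```

jog_arm:
  motion:
    - [0,0,0.03,0,0.01]
    - [0,0,0.07,0,0.01]
    - [0,0,0.11,0,0.01]
    - [0,0,0.13,0,0.01]
    - [0,0,0.137,0,0.01]
    - [0,0,0.137,0,0.01]

```text
clock: 13.3
ee_pos: [0.4461, -0.3084, 0.1948]
ee_rot: [[1.0, 0.001, -0.001], [0.001, -1.0, 0.001], [-0.001, -0.001, -1.0]]
force: [-0.1, -0.3, -2.2]
finger_gap: 0.0193
grip_force: 59.5
```

```bash
python3 look.py wrist w7
```

```text
13.3 [ 0.4461 -0.3084  0.1948] [ 1.     0.001 -0.001  0.001 -1.     0.001 -0.001 -0.001 -1.   ] 0.019328272513270336
wrist 337.56070748658533 285.3611287382492 200.98402790080831 [[0.001, 0.957, 0.291, 0.52], [-1.0, 0.002, -0.001, -0.31], [-0.002, -0.291, 0.957, 0.338], [0.0, 0.0, 0.0, 1.0]]
```

View pics/w7.png

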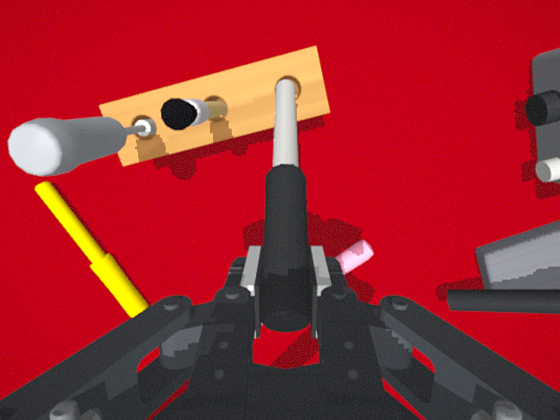

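The wrist view shows the empty hole at about (288,88), just beyond the rod tip. I'll compute the tip-to-hole offset from the block outline and the hole's ray.

```bash
cat > hole.py <<'E'
from h import *
import sys
np.set_printoptions(precision=4,suppress=True)
z=np.load("w7.npz");k=dict(r.camera_params("wrist"));k["cam_to_world"]=z["T"];P=cloud(k,z["d"]);p=z["p"]
q=P[85:160,260:312];pc=p[85:160,260:312].astype(int)
m=(np.ptp(pc,axis=-1)<45)&(pc.max(-1)>90)&(q[...,2]>.075);q=q[m]
c,d,e=cyl(q,.007,[-.5,0,.86],q.mean(0));t=(q-c)@d
print("rod",len(q),e,d,"tip",c+d*np.percentile(t,.5))
h=cv2.cvtColor(p,cv2.COLOR_BGR2HSV)
b=(h[...,0]>8)&(h[...,0]<22)&(h[...,1]>60)&(abs(P[...,2]-.06)<.006);b[170:]=0
Q=(P[b][:,:2]*1000).astype(np.float32);rc=cv2.minAreaRect(Q);a=np.radians(rc[2]);print(rc,np.median(P[b][:,2]))
a=np.radians(14.3);print("hole from rect",np.array(rc[0])/1000-.06*np.array([-np.sin(a),np.cos(a)]))
# hole: dark brown ring pixels in the block around 288,88 
sub=p[70:108,268:310].max(-1); print(sub[4:34:2,4:38:2])
T=z["T"]
for u,v in((276,88),(300,88),(288,76)):
    ray=T[:3,:3]@np.array([(u-k["cx"])/k["fx"],-(v-k["cy"])/k["fy"],-1]);print(u,v,T[:3,3]+ray*(.06-T[2,3])/ray[2])
E
python3 hole.py
```

```text
rod 1628 0.00019980625948966225 [-0.5024 -0.0041  0.8646] tip [ 0.5245 -0.3095  0.0892]
((512.4758911132812, -253.06817626953125), (50.159271240234375, 176.8176727294922), 14.294489860534668) 0.06055896587069487
hole from rect [ 0.5273 -0.3112]
[[255 255 255 255 255 255 254 250 248 251 255 255 255 255 255 255 255]
 [255 255 255 255 254 227 150 133 130 138 177 244 255 255 255 255 255]
 [255 255 255 250 188 114 117 116 126 117 117 141 215 255 255 255 255]
 [255 255 255 177 143 201 223 218 210 191 165 121 134 221 255 255 255]
 [255 255 213 172 215 225 228 222 217 205 192 186 126 136 248 255 255]
 [255 255 178 205 213 223 229 220 216 204 191 194 176 117 213 255 252]
 [255 251 174 204 213 221 227 219 217 206 193 172 195 131 173 248 244]
 [255 233 179 207 213 222 230 224 216 205 194 164 196 161 151 242 245]
 [255 233 182 206 214 224 228 221 217 205 193 162 194 181 160 240 244]
 [255 233 182 209 212 224 227 224 217 205 191 164 186 167 172 247 247]
 [246 243 182 208 215 225 226 221 214 207 195 170 224 139 216 247 246]
 [244 242 186 208 213 226 228 222 216 205 193 174 248 168 238 248 247]
 [243 240 184 211 218 224 228 222 216 205 194 169 167 228 249 246 248]
 [243 243 185 209 216 226 228 220 216 205 197 166 230 248 246 245 248]
 [243 242 191 208 217 225 227 221 217 206 195 170 253 248 248 245 246]]
276 88 [ 0.5277 -0.3024  0.06  ]
300 88 [ 0.5277 -0.3212  0.06  ]
288 76 [ 0.5365 -0.3118  0.06  ]
```

jog_arm:
  motion:
    - [0.0026,0.0014,0.01,0,0.01]
    - [0.0026,0.0014,0.02,0,0.01]
    - [0.0026,0.0014,0.027,0,0.01]
    - [0.0026,0.0014,0.031,0,0.01]
    - [0.0026,0.0014,0.031,0,0.01]
    - [0.0026,0.0014,0.031,0,0.01]

```text
clock: 13.95
ee_pos: [0.4487, -0.3114, 0.1644]
ee_rot: [[1.0, -0.0, 0.0], [-0.0, -1.0, -0.0], [0.0, 0.0, -1.0]]
force: [-0.2, -0.3, -2.3]
finger_gap: 0.0191
grip_force: 59.6
```

jog_arm:
  motion:
    - [0.006,-0.001,-0.003,0,0.01]
    - [0.013,-0.001,-0.006,0,0.01]
    - [0.019,-0.001,-0.008,0,0.01]
    - [0.025,-0.001,-0.0097,0,0.01]
    - [0.031,-0.001,-0.0107,0,0.01]
    - [0.037,-0.001,-0.0116,0,0.01]
    - [0.044,-0.001,-0.012,0,0.01]
    - [0.05,-0.001,-0.0125,0,0.01]
    - [0.05,-0.001,-0.0125,0,0.01]

```text
clock: 14.85
ee_pos: [0.4997, -0.3102, 0.1765]
ee_rot: [[1.0, 0.0, 0.001], [0.0, -1.0, 0.0], [0.001, -0.0, -1.0]]
force: [-2.7, 1.1, -2.1]
finger_gap: 0.0191
grip_force: 59.1
```

```bash
python3 look.py wrist w8; python3 look.py side s8 >/dev/null;python3 - <<'E'
import cv2,numpy as np
a=np.load("w8.npz")["p"][0:330,130:430];b=np.load("s8.npz")["p"][90:220,240:364]
cv2.imwrite("pics/c8.png",np.hstack([cv2.resize(a,(390,429)),cv2.resize(b,(409,429),interpolation=cv2.INTER_CUBIC)]))
from h import *
z=np.load("w8.npz");k=dict(r.camera_params("wrist"));k["cam_to_world"]=z["T"];P=cloud(k,z["d"]);p=z["p"].astype(int)
g=r.get_state()["ee_pos"]
m=(np.ptp(p,axis=-1)<45)&(p.max(-1)>90)&(abs(P[...,1]-g[1])<.012)&(P[...,2]>.066)&(P[...,2]<.125)&(P[...,0]>.46)
q=P[m];c,d,e=cyl(q,.007,[-.2,0,.97],q.mean(0));print(len(q),e,d,c+d*(.06-c[2])/d[2],"tilt",np.degrees(np.arctan2(-d[0],d[2])))
E
```

```text
14.85 [ 0.4997 -0.3102  0.1765] [ 1.     0.     0.001  0.    -1.     0.     0.001 -0.    -1.   ] 0.0190895799851348
wrist 337.56070748658533 285.3611287382492 200.98402790080831 [[0.0, 0.957, 0.29, 0.573], [-1.0, 0.0, -0.0, -0.312], [-0.0, -0.29, 0.957, 0.32], [0.0, 0.0, 0.0, 1.0]]
658 0.0001412587950634708 [-1.91445828e-01 -9.08364741e-04  9.81502761e-01] [ 0.52853008 -0.31179243  0.06      ] tilt 11.037177722037404
```

View pics/c8.png

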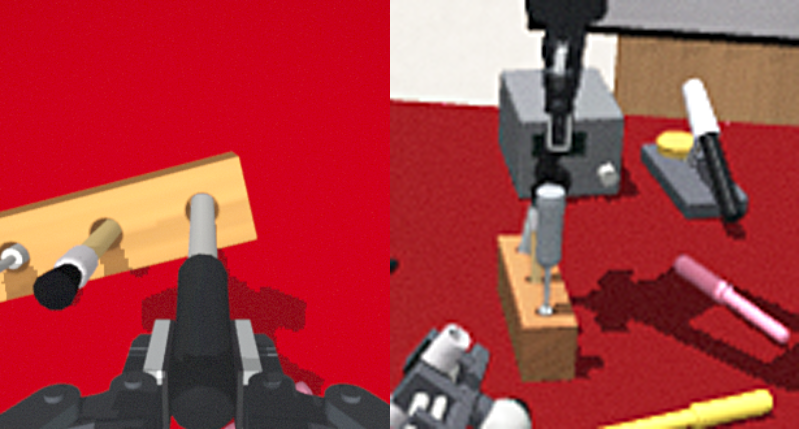

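The tip is in its hole at (200,200) in the left crop, with 11° of tilt left. Finish straightening and lower it.

jog_arm:
  motion:
    - [0.007,0,0.001,0,0.01]
    - [0.013,0,0.002,0,0.01]
    - [0.019,0,0.003,0,0.01]
    - [0.024,0,0.005,0,0.01]
    - [0.026,0,0.01,0,0.01]
    - [0.026,0,0.015,0,0.01]
    - [0.026,0,0.02,0,0.01]
    - [0.026,0,0.025,0,0.01]
    - [0.026,0,0.03,0,0.01]
    - [0.026,0,0.03,0,0.01]

```text
clock: 15.95
ee_pos: [0.5243, -0.3101, 0.1455]
ee_rot: [[1.0, -0.0, -0.001], [-0.0, -1.0, 0.001], [-0.001, -0.001, -1.0]]
force: [-0.8, 0.0, -3.4]
finger_gap: 0.0191
grip_force: 58.7
```

jog_arm:
  motion:
    - [0,0,0,0,0.026]
    - [0,0,0,0,0.032]
    - [0,0,0,0,0.04]
    - [0,0,0,0,0.04]
    - [0,0,0,0,0.04]
    - [0,0,0,0,0.04]

```text
clock: 16.55
ee_pos: [0.5248, -0.3104, 0.147]
ee_rot: [[1.0, -0.0, 0.0], [-0.0, -1.0, -0.0], [0.0, 0.0, -1.0]]
force: [-0.7, 0.9, 0.5]
finger_gap: 0.04
grip_force: 0.0
```

jog_arm:
  motion:
    - [0,0,-0.01,0,0.04]
    - [0,0,-0.025,0,0.04]
    - [0,0,-0.045,0,0.04]
    - [0,0,-0.07,0,0.04]
    - [0,0,-0.1,0,0.04]
    - [0,0,-0.13,0,0.04]
    - [0,0,-0.15,0,0.04]
    - [0,0,-0.15,0,0.04]

```text
clock: 17.35
ee_pos: [0.5259, -0.3112, 0.3032]
ee_rot: [[1.0, -0.0, 0.009], [-0.0, -1.0, -0.006], [0.009, 0.006, -1.0]]
force: [-0.3, -0.7, 0.6]
finger_gap: 0.0399
grip_force: 0.0
```

```bash
python3 look.py wrist w9; python3 - <<'E'
from h import *
np.set_printoptions(precision=4,suppress=True)
z=np.load("w9.npz");k=dict(r.camera_params("wrist"));k["cam_to_world"]=z["T"];P=cloud(k,z["d"]);p=z["p"].astype(int)
m=(p.max(-1)<75)&(P[...,2]>.1)&(P[...,2]<.2)&(np.hypot(P[...,0]-.527,P[...,1]+.311)<.035)
q=P[m];c,d,e=cyl(q,.0105,[0,0,1],[.53,-.311,.13]);print("handle",len(q),e,"dir",d,"lean",np.degrees(np.arccos(d[2])),"ztop",q[:,2].max(),"tip",c+d*(.01-c[2])/d[2])
k=r.camera_params("side");p,d=r.read_camera("side");P=cloud(k,d)
m=(P[...,2]>.008)&(P[...,2]<.03)&(abs(P[...,0]-.63)<.045)&(abs(P[...,1]-.035)<.042)&(p.max(-1)<170)
print("plug",m.sum(),np.median(P[m],0))
m=(np.ptp(p.astype(int),axis=-1)<40)&(P[...,2]>.028)&(P[...,2]<.04)&(P[...,0]>.56)&(P[...,0]<.72)&(abs(P[...,1]-.035)<.08)&(p.max(-1)>100)
print("tin rim",P[m].min(0),P[m].max(0))
E
```

```text
17.35 [ 0.5259 -0.3112  0.3032] [ 1.    -0.     0.009 -0.    -1.    -0.006  0.009  0.006 -1.   ] 0.039864045545952166
wrist 337.56070748658533 285.3611287382492 200.98402790080831 [[-0.0, 0.959, 0.282, 0.598], [-1.0, -0.002, 0.006, -0.312], [0.006, -0.282, 0.959, 0.447], [0.0, 0.0, 0.0, 1.0]]
handle 363 0.0002600846143761843 dir [-0.0138  0.0065  0.9999] lean 0.8764463003176967 ztop 0.1834110568801003 tip [ 0.5315 -0.3126  0.01  ]
plug 19 [0.6094 0.0431 0.0132]
tin rim [ 0.5805 -0.0189  0.0281] [0.6835 0.0884 0.0363]
```

The rod stands upright in its hole and the plug rests in the tin. Handing in.

```bash
python3 -c "
from workcell import r
print(r.job_done())"
```

```text
the job is handed in; nothing more can be done
None
```

I pushed the plug out of the barrel into the waste tin and stood the cleaning rod back upright in its own hole. I handed the job in at about 17 s of the 64 s allowed; the hand-in returned no verdict.

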